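# Clip the safety cutter back on its snap hook

## Robot

A 6-joint arm with a two-finger parallel gripper is mounted at the origin on the work surface. World frame = base frame: x ahead of the robot, y to its left, z up, the work surface at z = 0. Lengths are in mm, angles in rad, forces in N, time in s.
With the tool pointing down it reaches from about 300 to 750 mm from the base axis. Payload 8.5 kg.
Tool frame: the origin (TCP) lies at the very end of the fingers, on their centre line; the grasp point (between the pads) lies 19 mm behind it; z points along the fingers, y is the line along which they close (so a half turn about z gives the same grasp; the last joint's range is limited). The gripper opens to 88 mm and grips with 3 to 60 N. Pads are 18 mm wide; open, the fingers measure 123 mm over their backs; the gripper's body (75 mm by 187 mm) begins 45 mm behind the grasp point.
Start: joints at [1.059, 0.381, 1.297, -0, 1.464, -0.215], TCP at [160.845, 525.936, 200.148] pointing down, gripper open.
Joint ranges: [-3.11, 3.11], [-0.89, 2.33], [0.22, 2.48], [-1.42, 4.56], [0.17, 2.85], [-2.88, 2.88]. Speed limits (rad/s): [2.39, 2.39, 3.14, 3.14, 3.14, 3.14].

## Interface

Orientations are given as a unit quaternion [w, x, y, z].
In Python, from rig import * gives the robot as it stands.
- The arm moves only by the shell command python3 -m creep 'ROWS' [FORCE]. ROWS is a JSON list of rows, 1 to 5 of them, each of 7 numbers: the finger opening in mm, then dx, dy, dz in mm, then a rotation vector rx, ry, rz in rad; each row shifts and turns the commanded pose from where the row before left it, along the tool's axes as they then stand; what a row does not reach is not made up. A row lasts 1/10 s, in which the tool goes at most 50 mm and 0.15 rad, less where a joint would pass 70% of its speed; a pose out of reach is approached as far as the arm can. The fingers move at their own pace and stop on an object; FORCE is the grip in N (left out, the last holds). Time passes only in rows, so rows that do not move let the fingers close. It prints the time, the measured TCP pose, the force, the opening and the grip force at its end.
- state(): the state, without advancing time (a new reading comes with each control period).
- read_camera(name): name is "scene" or "top" or "wrist"; returns the picture (420x560x3 uint8, blue, green, red); there is no depth.
- camera_params(name): a dict with "K" (3x3 intrinsics, pixels), "distortion" ([k1, k2, p1, p2, k3] as OpenCV has them; the pictures are not rectified), "origin" and "rotation" of the camera in the world. Camera axes: x right, y down, z forward; pixel columns grow to the right and rows downward; lengths in mm; the calibration is good to about 2 mm. A picture is of the moment at which its call begins: read the wrist's pose just before it. camera_params takes no time and is no camera call; for the wrist camera it gives the pose at the moment of the call.
- finish_job(): hands the job in; it is judged then, once.
The state is a dict: "time": time; "joints": joint angles; "qd": joint speeds; "joint_efforts": joint torques, N m; "tool_pos": TCP position; "ee_rot": TCP orientation; "wrist_force": force on the tool from outside, world axes, zero at the start; "torque": the same for the moment, N m; "opening": finger opening in mm; "finger_force": force on a finger pad.
Only numpy, scipy, OpenCV 4.12 (cv2) and the standard library are available. Lean on these libraries where they do the work, as an engineer would, in place of code of your own. Each camera call takes 0.05 s, during which the arm holds its last target. There are 200 camera calls.

## Task

Put the safety cutter with the steel eye away on the bench arm: push its eye in through the snap hook's sprung gate, without forcing the hook, and let go so that the cutter hangs straight down from the hook's bow, at rest, with the gate shut behind it. The hook may be standing turned on its swivel. Leave the other things on the bench where they are.

Things in the scene. Friction and masses are not known exactly. Their poses are not given: they have to be found in the camera images.
- cutter: Safety cutter lying flat: black plastic handle 102 mm long (x -60 to +42), 26 mm wide (y), 16 mm thick (z), with an 8 mm round steel neck and a steel eye at its +x end. Origin: underside, midway across, at the best grip point; x points along the handle to the eye, z up as it lies. 70 to 120 g.
- eye (a point): Centre of the cutter's eye, in the cutter's axes, 64 mm ahead (+x) of the cutter's origin and 8 mm above its underside. The eye is a ring of round 7 mm steel bar, 14 mm hole, 28 mm outside, flat in the cutter's xy plane (hole axis is z).
- stand: Bench arm, bolted down. A grey 22 mm tube rises from a 90 mm square base at (150, -70) mm in the stand's x, y, bends and runs to above the origin, tube centre 294 mm high; a steel snap hook hangs from its end. Origin: on the bench straight below the hook's swivel axis, z up. The hook's gate side looks to the stand's -x, give or take its turn (see swivel).
- swivel (a point): Point on the hook's upright swivel axis, 265 mm above the bench, in the stand's axes. The hook stands turned about this axis by up to 1 rad (57 deg) either way from facing the stand's -x. The turn differs each time and is NOT measured: see it or feel for it. The swivel is stiff: about 8 N sideways on the nose turns it, and it stays as left.
- bow (a point): Lowest bar centre of the hook's bow, on the swivel axis, 91 mm below swivel (fixed, in the stand's axes). Hook: 9 mm round bar in one upright plane through the axis; bow of 19 mm centre radius; spine 19 mm behind the axis; nose upright 19 mm in front of it, its square-cut tip 61.5 mm below swivel. A hanging eye's centre is 2 to 3 mm below the bow's bar.
- gate (a joint): Turn of the sprung gate, rad: 0 shut, 0.75 wide open (17 mm clear of the nose). A 7 mm round bar from its hinge, 19 mm in front of the axis and 25 mm below swivel, 37.5 mm down to the nose; opens inward only. Pushed 29 mm below the hinge it gives at about 4 N, 7 N near its stop, then hard. It snaps shut above an eye lowered past its end. Over 15 N bends hook or arm.
- knife: Bystander: a like cutter without neck and eye, 102 mm long, may lie on either side of the other one.
- marker: Bystander: marker pen, 140 mm long, 19 mm thick.
- tape: Bystander: roll of packing tape lying flat, 100 mm across, 48 mm high.
- partsbox: Bystander: small clear box with a lid, 114 x 79 x 36 mm.
- staples: Bystander: box of staples, 85 x 50 x 32 mm.

How it is judged (in metres and radians):
On the way:
1. the cutter's eye pushes the gate open (value of joint gate above 0.3 rad and contact force between cutter and stand above 1 N), for 0.1 s.
At the end, for the whole second after the job is handed in: The cutter hangs from the snap hook's bow by its eye (eye's centre within 16 mm of the bow's lowest point), eye up and handle straight down within 20 degrees, at rest (slower than 60 mm/s), the gate shut (under 0.06 rad) (distance between eye and bow below 0.016 m and value of joint gate below 0.06 rad and angle between cutter's own x axis and vertical below 0.35 rad and linear speed of cutter below 0.06 m/s and contact force between cutter and stand above 0.2 N); the robot touches nothing.
It fails at once if more than 15 N on the hook or its arm (contact force between anything else and stand above 15 N).
It fails at once if another thing on the bench shifted by more than 30 mm (distance of any of knife, marker, tape, partsbox, staples from where it was at the start of the episode above 0.03 m).
It also fails if it takes over 72 s, if anything falls off the work surface, if the arm or the gripper's body presses on something with over 40 N, if the wrist force passes 120 N, or if a joint passes its speed limit or range.

## Working session

There is one attempt and no reset: what is moved stays moved. The work goes in short steps, Python scripts to look and compute and a shell command to move; the robot and the scene stay as the last step left them, time stands still between calls to the robot, and variables do not carry over. Pictures are saved under pics/ and viewed, at most 10 in all, crops included, and the job is handed in when it is done.

```bash
ls; mkdir -p pics
python3 - <<'E'
from rig import *
import cv2,numpy as np
for n in ("scene","top"):
    im=read_camera(n); cv2.imwrite(f"pics/{n}0.png",im)
    p=camera_params(n); print(n,np.round(p["origin"],1),np.round(p["rotation"],3).tolist(),np.round(p["K"],1).tolist(),p["distortion"])
print(state())
E
```

```text
pics
scene [1052.3  341.3 1255.7] [-0.127, 0.452, 0.849, -0.242] [[498.5, 0.0, 283.6], [0.0, 498.5, 215.0], [0.0, 0.0, 1.0]] [0.04541415 0.         0.         0.         0.        ]
top [ 415.5  -52.3 1751.7] [0.016, -0.706, 0.708, -0.012] [[541.8, 0.0, 280.7], [0.0, 541.8, 216.5], [0.0, 0.0, 1.0]] [-0.10614291  0.          0.          0.          0.        ]
{'time': 0.1, 'joints': array([ 1.05870873e+00,  3.81111738e-01,  1.29815181e+00,  2.44128166e-06,
        1.46356614e+00, -2.15288055e-01]), 'qd': array([ 0.00097929, -0.00035044, -0.00206828,  0.00186646, -0.00255768,
       -0.00037553]), 'joint_efforts': array([ 4.81082956e-03, -4.38649428e+01, -2.24912471e+01,  7.15572364e-02,
        3.41467315e-02, -7.44783665e-05]), 'tool_pos': array([160.7042364 , 525.69662046, 199.6197821 ]), 'ee_rot': array([-2.21156204e-04,  1.47855786e-01,  9.89008738e-01, -5.77631964e-04]), 'wrist_force': array([-0.20865056, -0.07858741, -0.03654924]), 'torque': array([-0.00415248,  0.02861756, -0.06063628]), 'finger_force': 0.0, 'opening': 88.05051484967473}
```

View pics/scene0.png

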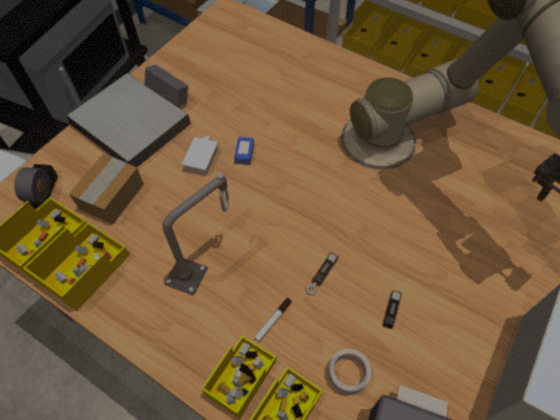

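View pics/top0.png

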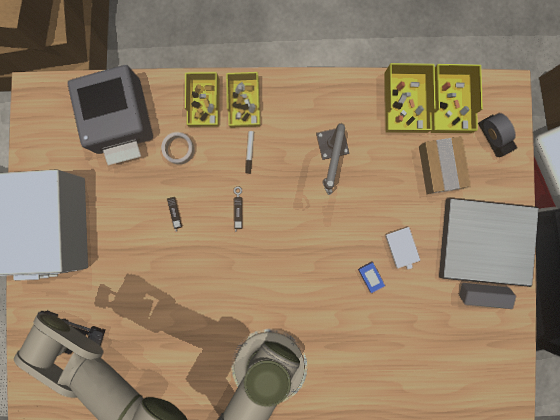

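```bash
cat > h.py <<'E'
from rig import *
import cv2,numpy as np
from scipy.spatial.transform import Rotation as R
def rot(q): return R.from_quat(q,scalar_first=True).as_matrix()
def ray(p,uv):
    u=cv2.undistortPoints(np.array([[uv]],float),np.array(p["K"]),np.array(p["distortion"]))[0,0]
    d=rot(p["rotation"])@np.r_[u,1]; return np.array(p["origin"]),d/np.linalg.norm(d)
def atz(p,uv,z):
    o,d=ray(p,uv); return o+d*(z-o[2])/d[2]
def tri(*pu):
    A=np.zeros((3,3));b=np.zeros(3);L=[ray(p,u) for p,u in pu]
    for o,d in L: M=np.eye(3)-np.outer(d,d);A+=M;b+=M@o
    x=np.linalg.solve(A,b); return x,[np.linalg.norm(np.cross(x-o,d)) for o,d in L]
def proj(p,X):
    Rm=rot(p["rotation"]); rv=cv2.Rodrigues(Rm.T)[0]; t=-Rm.T@np.array(p["origin"])
    return cv2.projectPoints(np.array(X,float).reshape(-1,1,3),rv,t,np.array(p["K"]),np.array(p["distortion"]))[0][:,0]
E
python3 - <<'E'
import cv2,numpy as np
s=cv2.imread("pics/scene0.png");t=cv2.imread("pics/top0.png")
def c(im,x,y,w,h): return cv2.resize(im[y:y+h,x:x+w],(400,300),interpolation=cv2.INTER_CUBIC)
# 80x60 -> x5 ; stands 160x120 -> x2.5
out=np.vstack([np.hstack([c(s,285,245,80,60),c(t,198,180,80,60)]),np.hstack([c(s,145,175,160,120),c(t,290,125,80,60)+0])])
out=np.vstack([np.hstack([c(s,285,245,80,60),c(t,198,180,80,60)]),np.hstack([c(s,185,165,80,60),c(t,290,145,80,60)])])
cv2.imwrite("pics/c1.png",out)
E
```

```text
(no output)
```

View pics/c1.png

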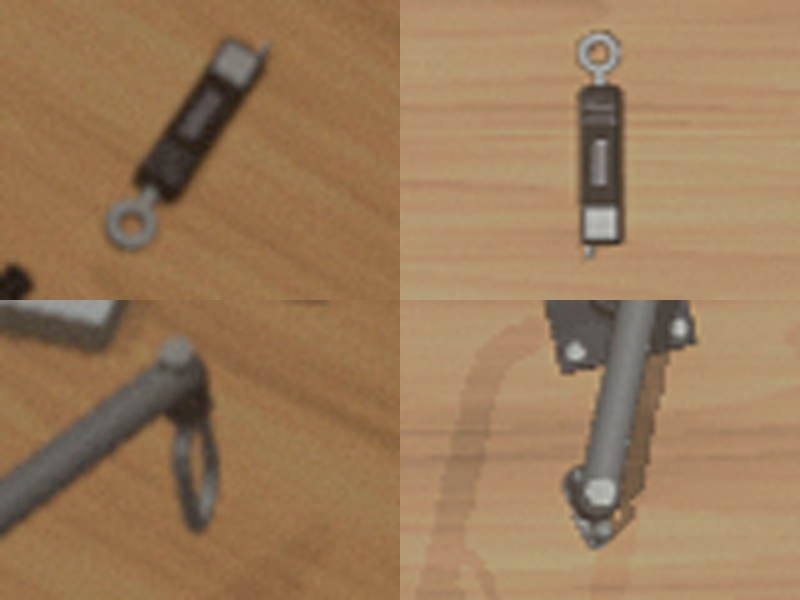

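Run:
```python
from h import *
s=camera_params("scene");t=camera_params("top")
print("eye",tri((s,(310.8,289.2)),(t,(237.4,190.2))))
print("eye z8",atz(s,(310.8,289.2),8),atz(t,(237.4,190.2),8))
print("handle ends z16",atz(t,(237.9,228.2),16),atz(t,(237.9,197.3),16))
print("cap",tri((s,(219.9,175.1)),(t,(329.9,183.1))))
print("base",tri((s,(186,275)),(t,(332.5,143))),atz(s,(186,275),0), atz(t,(332.5,143),5))
```

```text
eye (array([569.11218024, 100.13307373,   8.02483964]), [np.float64(0.7589512616233854), np.float64(0.7589512616235119)])
eye z8 [568.70921408 100.77783719   8.        ] [569.4967909   99.47926314   8.        ]
handle ends z16 [446.54844954  96.96139914  16.        ] [545.8860165   97.12105823  16.        ]
cap (array([ 560.90315348, -173.3591967 ,  308.42798093]), [np.float64(0.9393369549048215), np.float64(0.9393369549049458)])
base (array([ 722.72717177, -208.33099527,    2.570082  ]), [np.float64(1.2935532424332938), np.float64(1.293553242433377)]) [ 721.32008096 -208.35734568    0.        ] [ 723.12938853 -209.13177954    5.        ]
```

```bash
cat >> h.py <<'E'
def hook(ox,oy,phi,g=0):
    "hook polyline groups, phi = world angle of inward direction; returns list of polylines"
    f=lambda a,z:np.c_[ox+np.cos(phi)*np.array(a),oy+np.sin(phi)*np.array(a),z]
    th=np.linspace(0,np.pi,15)
    bar=f(np.r_[-19,-19*np.cos(th),19],np.r_[203.5,193-19*np.sin(th),235])
    gate=f([-19,-19+37.5*np.sin(g)],[240,240-37.5*np.cos(g)])
    return [bar,gate]
E
python3 - <<'E'
from h import *
st,tt=camera_params("scene"),camera_params("top")
s=cv2.imread("pics/scene0.png");t=cv2.imread("pics/top0.png")
rows=[]
for p,im,x,y in((st,s,205,165),(tt,t,310,165)):
  tiles=[]
  for turn in (None,-1,-.5,0,.5,1):
    c=cv2.resize(im[y:y+50,x:x+40],(266,332),interpolation=cv2.INTER_CUBIC)[:,:]
    k=266/40
    c=cv2.resize(im[y:y+45,x:x+40],None,fx=k,fy=k,interpolation=cv2.INTER_CUBIC)
    if turn is not None:
      for l,col in zip(hook(561,-173.4,.224+turn),((0,0,255),(0,255,0))):
        q=((proj(p,l)-[x,y]+.5)*k).astype(int); cv2.polylines(c,[q.reshape(-1,1,2)],False,col,1)
    tiles.append(c)
  rows.append(np.hstack(tiles))
o=np.vstack(rows); o=cv2.resize(o,(800,int(o.shape[0]*800/o.shape[1])),interpolation=cv2.INTER_AREA); cv2.imwrite("pics/c2.png",o)
w=camera_params("wrist");S=state();T=rot(S["ee_rot"])
print("wrist cam in tool",T.T@(np.array(w["origin"])-S["tool_pos"]),(T.T@rot(w["rotation"])).round(3),np.round(w["K"]))
E
```

```text
wrist cam in tool [  71.18261141    0.42423316 -186.45750653] [[-0.    -0.96  -0.28 ]
 [ 1.    -0.    -0.001]
 [ 0.001 -0.28   0.96 ]] [[304.   0. 279.]
 [  0. 304. 208.]
 [  0.   0.   1.]]
```

View pics/c2.png

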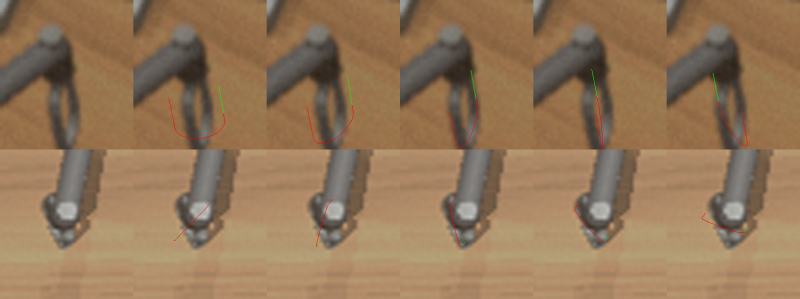

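```bash
r='[88,-38,-25.6,0,0,0,0]'
python3 -m creep '[[88,-38,-25.6,0,0,0,0],[88,-38,-25.6,0,0,0,0],[88,-38,-25.6,0,0,0,0],[88,-38,-25.6,0,0,0,0],[88,-38,-25.6,0,0,0,0]]' 20
python3 -m creep '[[88,-38,-25.6,0,0,0,0],[88,-38,-25.6,0,0,0,0],[88,-38,-25.6,0,0,0,0],[88,-38,-25.6,0,0,0,0],[88,-38,-25.6,0,0,0,0]]'
python3 -m creep '[[88,-38,-25.6,0,0,0,0],[88,-38,-25.6,0,0,0,0],[88,0,0,0,0,0,-0.15],[88,0,0,0,0,0,-0.15],[88,0,0,0,0,0,0]]'
```

```text
time: 0.6
tool_pos: [305.7, 346.4, 200.0]
ee_rot: [-0.0, 0.148, 0.989, -0.0]
wrist_force: [0.4, 0.1, 0.1]
opening: 88.1
finger_force: 0.0
time: 1.1
tool_pos: [450.1, 168.3, 200.0]
ee_rot: [-0.0, 0.148, 0.989, 0.0]
wrist_force: [0.5, 1.5, 0.4]
opening: 88.1
finger_force: 0.0
time: 1.6
tool_pos: [507.0, 98.5, 199.7]
ee_rot: [-0.0, -0.002, 1.0, 0.0]
wrist_force: [0.3, 0.2, 0.0]
opening: 88.2
finger_force: 0.0
```

Run:
```python
from h import *
p=camera_params("wrist");im=read_camera("wrist");cv2.imwrite("pics/w1.png",im)
import pickle;pickle.dump(p,open("w1.pkl","wb"))
for n,X in dict(eye=(569,100,8),org=(505,98.5,16),tail=(446.5,97,16)).items(): print(n,proj(p,X))
```

```text
eye [[280.52562414 224.78727175]]
org [[279.56229664 177.87678166]]
tail [[278.47119904 128.83252248]]
```

View pics/w1.png

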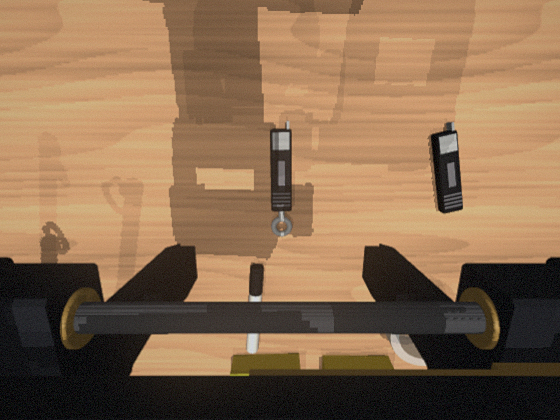

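```bash
python3 -m creep '[[88,1,-47.5,-12,0,0,0],[88,1,-47.5,-12,0,0,0],[88,1,-47.5,-12,0,0,0],[88,1,-47.5,-12,0,0,0],[88,1,-47.5,-12,0,0,0]]'
python3 -m creep '[[88,1,-47.5,-9,0,0,0],[88,0,0,0,0,0,-0.125],[88,0,0,0,0,0,-0.125],[88,0,0,0,0,-0.14,0],[88,0,0,0,0,-0.14,0]]'
python3 -m creep '[[88,0,0,0,0,-0.14,0],[88,0,0,0,0,-0.14,0],[88,0,0,0,0,-0.14,0],[88,0,0,0,0,0,0],[88,0,0,0,0,0,0]]'
cat > look.py <<'E'
from h import *
import sys,pickle
n=sys.argv[1];p=camera_params("wrist");im=read_camera("wrist");cv2.imwrite(f"pics/{n}.png",im);pickle.dump(p,open(n+".pkl","wb"))
print(state()["joints"].round(2),np.round(p["origin"],1));print(proj(p,[(561,-173.4,265),(561,-173.4,174)]).round(1))
E
python3 look.py w2
```

```text
time: 2.15
tool_pos: [502.4, -140.1, 260.8]
ee_rot: [0.0, 0.0, 1.0, 0.0]
wrist_force: [1.7, 0.1, 0.7]
opening: 88.3
finger_force: 0.0
time: 2.65
tool_pos: [502.8, -185.8, 269.4]
ee_rot: [0.141, -0.123, 0.982, 0.018]
wrist_force: [-0.8, -0.7, 0.1]
opening: 88.3
finger_force: 0.0
time: 3.15
tool_pos: [512.4, -179.1, 280.4]
ee_rot: [0.33, -0.11, 0.936, 0.042]
wrist_force: [0.8, -0.3, 0.4]
opening: 87.8
finger_force: 0.0
[-0.88  0.11  1.63  0.66  1.17 -2.88] [ 346.3 -219.9  380.7]
[[272.3 245.8]
 [273.  163.1]]
```

View pics/w2.png

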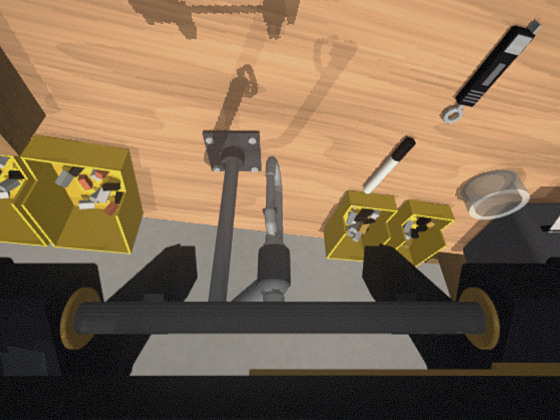

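```bash
cat > ov.py <<'E'
from h import *
import sys,pickle
def crop(n,x,y,w,h,k,pars):
    p=pickle.load(open(n+".pkl","rb"));im=cv2.imread(f"pics/{n}.png");T=[]
    for a in pars:
        c=cv2.resize(im[y:y+h,x:x+w],None,fx=k,fy=k,interpolation=cv2.INTER_CUBIC)
        if a is not None:
            for l,col in zip(hook(*a),((0,0,255),(0,255,0))):
                q=((proj(p,l)-[x,y]+.5)*k).astype(int);cv2.polylines(c,[q.reshape(-1,1,2)],False,col,1)
            print(n,a,proj(p,hook(*a)[0][[0,8]]).round(1).tolist(),proj(p,hook(*a)[1]).round(1).tolist())
        T.append(c)
    return np.hstack(T)
E
python3 - <<'E'
from ov import *
cv2.imwrite("pics/c3.png",crop("w2",248,150,50,112,5.3,[None,(561,-173.4,.22),(561,-173.4,.4)]))
E
```

```text
w2 (561, -173.4, 0.22) [[272.7, 172.9], [273.0, 163.1]] [[272.4, 207.0], [272.8, 172.0]]
w2 (561, -173.4, 0.4) [[268.9, 173.1], [273.0, 163.1]] [[268.2, 207.2], [268.9, 172.2]]
```

View pics/c3.png

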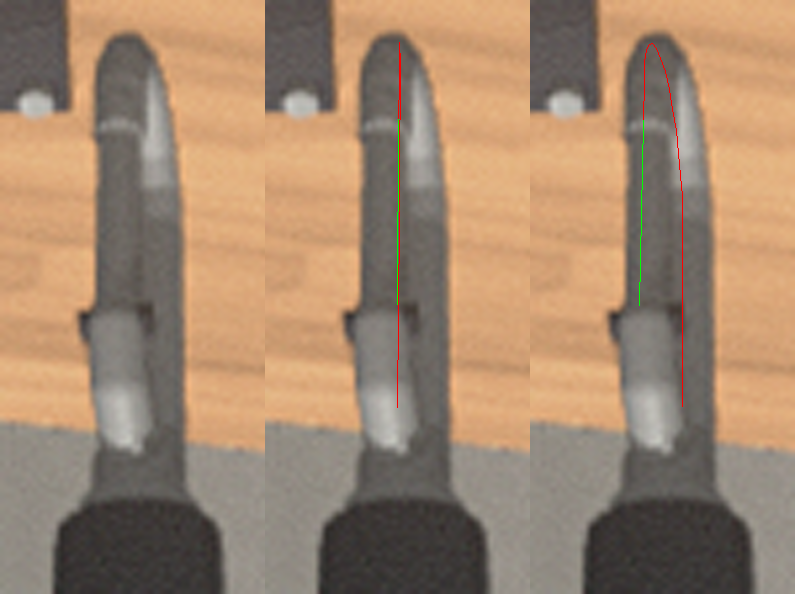

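```bash
python3 -m creep '[[88,0,8,-20,0,0.135,0],[88,0,16,-16,0,0.135,0],[88,0,20,-10,0,0.135,0],[88,0,20,-10,0,0.135,0],[88,0,16,-5,0,0.135,0]]'
python3 -c "
from h import *
S=state();T=rot(S['ee_rot']);print(T.round(3),T.T@(np.array([540,-95,330])-S['tool_pos']),S['joints'].round(2))"
```

```text
time: 3.7
tool_pos: [466.7, -107.5, 336.2]
ee_rot: [0.001, -0.118, 0.993, 0.001]
wrist_force: [-0.8, -0.5, -0.2]
opening: 88.0
finger_force: 0.0
[[-0.972 -0.234  0.002]
 [-0.234  0.972  0.002]
 [-0.002  0.001 -1.   ]] [-74.21290449  -4.95915454   6.40558365] [-0.48  0.19  1.19  0.    1.77 -2.28]
```

```bash
python3 -m creep '[[88,-25,0,0,0,0,0],[88,-25,0,2,0,0,0],[88,-24,-5,2,0,0,0],[88,0,0,0,0,0,0],[88,0,0,0,0,0,0]]'
python3 look.py w3
python3 - <<'E'
from ov import *
cv2.imwrite("pics/c4.png",np.vstack([crop("w3",165,165,80,85,4.9,[None,(561.5,-172,.41)]),]))
E
```

```text
time: 4.2
tool_pos: [539.8, -95.4, 330.1]
ee_rot: [0.002, -0.118, 0.993, 0.003]
wrist_force: [-0.3, 0.7, -0.7]
opening: 87.6
finger_force: 0.0
[-0.4   0.32  1.02  0.01  1.8  -2.2 ] [ 470.  -113.5  516.2]
[[185.3 207.9]
 [208.4 185.3]]
w3 (561.5, -172, 0.41) [[199.1, 174.5], [209.6, 186.0]] [[189.3, 181.6], [199.3, 174.3]]
```

View pics/c4.png

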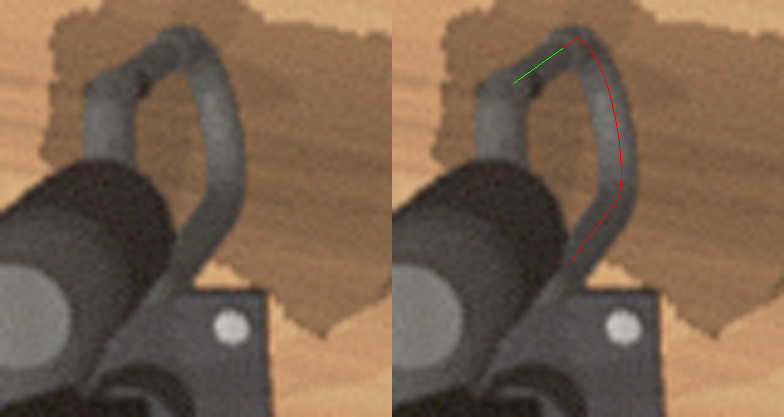

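```bash
python3 -c "
from ov import *
crop('w2',248,150,50,112,1,[(561.5,-172.3,.41),(561.5,-172.3,.44)])
p=pickle.load(open('w2.pkl','rb'));print(proj(p,[hook(561.5,-172.3,a)[0][-1] for a in(.41,.44)]))"
python3 -m creep '[[88,-2.5,40,0,0,0,0],[88,-2.5,40,0,0,0,0],[88,-2.5,40,0,0,0,0],[88,-2.5,40,0,0,0,0],[88,-2.5,39,0,0,0,0]]'
python3 -m creep '[[88,0,0,9,0,0,0.15],[88,0,0,9,0,0,0.15],[88,0,0,9,0,0,0.15],[88,0,0,9,0,0,0.15],[88,0,0,9,0,0,0.15]]'
python3 -m creep '[[88,0,0,9,0,0,0.15],[88,0,0,9,0,0,0.15],[88,0,0,9,0,0,0.15],[88,0,0,9,0,0,0.15],[88,0,0,9,0,0,0.15]]'
python3 -m creep '[[88,0,0,9,0,0,0.15],[88,0,0,9,0,0,0.15],[88,0,0,9,0,0,0.15],[88,0,0,9,0,0,0.15],[88,0,0,9,0,0,0.15]]'
python3 -m creep '[[88,0,0,9,0,0,0.15],[88,0,0,9,0,0,0.15],[88,0,0,9,0,0,0.15],[88,0,0,9,0,0,0.15],[88,0,0,9,0,0,0.15]]'
python3 -m creep '[[88,0,0,9,0,0,0.15],[88,0,0,9,0,0,0.15],[88,0,0,9,0,0,0.064],[88,0,0,0,0,0,0],[88,0,0,0,0,0,0]]'
cat > to.py <<'E'
from h import *
import sys
S=state();T=rot(S['ee_rot']);v=eval(sys.argv[1])
print("x",T[:,0].round(3),"z",T[:,2].round(3),"yaw",np.arctan2(T[1,0],T[0,0]).round(4),"tool d",(T.T@(np.array(v)-S['tool_pos'])).round(1),"q",S['joints'].round(2))
E
python3 to.py '505,101,2'
```

```text
w2 (561.5, -172.3, 0.41) [[269.8, 173.7], [274.0, 163.6]] [[269.2, 207.8], [269.8, 172.8]]
w2 (561.5, -172.3, 0.44) [[269.1, 173.7], [274.0, 163.6]] [[268.5, 207.9], [269.1, 172.9]]
[[277.52614218 226.59315736]
 [278.13502842 226.52959023]]
time: 4.75
tool_pos: [503.7, 101.8, 332.7]
ee_rot: [0.003, -0.118, 0.993, 0.003]
wrist_force: [-0.7, 0.1, -0.2]
opening: 88.0
finger_force: 0.0
time: 5.25
tool_pos: [504.6, 100.7, 287.2]
ee_rot: [0.002, 0.257, 0.966, 0.004]
wrist_force: [-0.0, -0.2, 0.4]
opening: 88.1
finger_force: 0.0
time: 5.75
tool_pos: [504.9, 101.0, 242.2]
ee_rot: [0.0, 0.593, 0.805, 0.005]
wrist_force: [-0.2, 0.4, -0.9]
opening: 87.8
finger_force: 0.0
time: 6.25
tool_pos: [505.2, 101.4, 197.3]
ee_rot: [-0.002, 0.847, 0.532, 0.004]
wrist_force: [-0.2, -0.3, -0.3]
opening: 87.9
finger_force: 0.0
time: 6.75
tool_pos: [505.5, 101.7, 152.3]
ee_rot: [-0.003, 0.983, 0.185, 0.004]
wrist_force: [-0.1, 0.4, -0.5]
opening: 87.8
finger_force: 0.0
time: 7.25
tool_pos: [505.9, 102.2, 125.6]
ee_rot: [-0.004, 1.0, 0.008, 0.003]
wrist_force: [0.4, 0.1, 0.3]
opening: 88.1
finger_force: 0.0
x [1.    0.016 0.006] z [ 0.006  0.008 -1.   ] yaw 0.0162 tool d [ -1.6   2.1 123.5] q [-0.03  0.39  1.52  0.01  1.23  1.52]
```

```bash
python3 -m creep '[[88,-0.5,0.5,35,0,0,0],[88,-0.5,0.5,35,0,0,0],[88,-0.6,1,33,0,0,0],[60,0,0,18,0,0,0],[60,0,0,2,0,0,0]]' 20
python3 to.py '505,101,2'
python3 -m creep '[[40,0,0,0,0,0,0],[30,0,0,0,0,0,0],[20,0,0,0,0,0,0],[20,0,0,0,0,0,0],[20,0,0,0,0,0,0]]' 25
```

```text
time: 7.75
tool_pos: [504.2, 101.3, 0.7]
ee_rot: [-0.004, 1.0, 0.008, 0.001]
wrist_force: [-0.8, -0.4, 0.9]
opening: 74.1
finger_force: 0.0
x [1.    0.016 0.002] z [ 0.002  0.008 -1.   ] yaw 0.0158 tool d [ 0.8  0.3 -1.3] q [-0.04  0.56  1.67  0.01  0.91  1.51]
time: 8.25
tool_pos: [505.2, 101.4, 2.3]
ee_rot: [-0.004, 1.0, 0.007, 0.003]
wrist_force: [0.3, -0.5, 0.6]
opening: 34.3
finger_force: 0.0
```

```bash
python3 -m creep '[[20,0,0,0,0,0,0],[20,0,0,0,0,0,0],[20,0,0,0,0,0,0],[20,0,0,0,0,0,0],[20,0,0,0,0,0,0]]' 40
python3 to.py '505,101,2'
python3 -m creep '[[20,0,0,-15,0,0,0],[20,0,0,-40,0,0,0],[20,0,0,-45,0,0,0],[20,0,0,-45,0,0,0],[20,0,0,-45,0,0,0]]' 
python3 look.py w4
```

```text
time: 8.75
tool_pos: [505.0, 101.4, 1.8]
ee_rot: [-0.004, 1.0, 0.007, 0.002]
wrist_force: [0.6, -0.9, 0.2]
opening: 19.9
finger_force: 0.0
x [1.    0.014 0.005] z [ 0.005  0.008 -1.   ] yaw 0.0145 tool d [-0.   0.4 -0.2] q [-0.04  0.56  1.67  0.01  0.91  1.51]
time: 9.25
tool_pos: [503.6, 99.9, 193.7]
ee_rot: [-0.004, 1.0, 0.007, 0.002]
wrist_force: [0.6, -0.4, -0.3]
opening: 20.3
finger_force: 0.0
[-0.04  0.31  1.4   0.01  1.41  1.51] [575.7  99.5 380.5]
[[1025.8  171.3]
 [ 696.   149.5]]
```

View pics/w4.png

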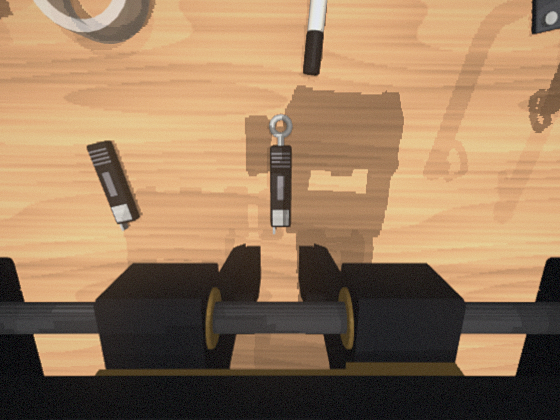

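Run:
```python
from h import *
import pickle
p=pickle.load(open("w4.pkl","rb"));q=pickle.load(open("w1.pkl","rb"))
for n,u in dict(eye=(280,126.5),front=(281,146),tail=(281,227)).items(): print(n,[atz(p,u,z).round(1) for z in(8,16)])
print("w1 eye",atz(q,(282,225),8),"tri",tri((p,(280,126.5)),(q,(282,225))))
im=cv2.imread("pics/w4.png");w1=cv2.imread("pics/w1.png")
t=read_camera("top");s=read_camera("scene")
t0=cv2.imread("pics/top0.png");s0=cv2.imread("pics/scene0.png")
print("top diff",cv2.absdiff(t,t0)[183:240,228:250].mean(),"scene",cv2.absdiff(s,s0)[245:300,300:345].mean())
```

```text
eye [array([569.3, 101.3,   8. ]), array([569.5, 101.3,  16. ])]
front [array([546.7,  99.8,   8. ]), array([547.3,  99.8,  16. ])]
tail [array([443.4,  98.2,   8. ]), array([446.2,  98.2,  16. ])]
w1 eye [569.28906188 101.94282669   8.        ] tri (array([569.31140056, 101.62510442,   7.94656598]), [np.float64(0.3182442310497082), np.float64(0.3182442310496856)])
top diff 38.822966507177036 scene 17.913535353535355
```

```bash
python3 -m creep '[[60,0,0,45,0,0,0],[60,0,0,45,0,0,0],[60,0,0,45,0,0,0],[60,0,0,38,0,0,0],[60,0,0,15,0,0,0]]' 20
python3 to.py '505.3,100,1.2'
python3 -m creep '[[60,0,0,3,0,0,0],[0,0,0,0,0,0,0],[0,0,0,0,0,0,0],[0,0,0,0,0,0,0],[0,0,0,0,0,0,0]]' 20
python3 to.py '505.3,100,1.2'
python3 -m creep '[[0,0,0,0,0,0,0],[0,0,0,0,0,0,0],[0,0,0,0,0,0,0]]' 30
```

```text
time: 9.9
tool_pos: [501.8, 101.5, -0.9]
ee_rot: [-0.004, 1.0, 0.007, -0.002]
wrist_force: [0.9, -0.3, 0.1]
opening: 57.9
finger_force: 0.0
x [ 1.     0.014 -0.003] z [-0.004  0.009 -1.   ] yaw 0.0143 tool d [ 3.5  1.5 -2.1] q [-0.04  0.56  1.67  0.01  0.91  1.51]
time: 10.4
tool_pos: [505.4, 101.5, 1.5]
ee_rot: [-0.004, 1.0, 0.007, 0.003]
wrist_force: [0.2, -0.2, -0.7]
opening: 30.2
finger_force: 0.0
x [1.    0.015 0.006] z [ 0.006  0.008 -1.   ] yaw 0.0145 tool d [-0.1  1.5  0.3] q [-0.04  0.56  1.67  0.01  0.91  1.51]
time: 10.7
tool_pos: [505.0, 101.4, 0.9]
ee_rot: [-0.004, 1.0, 0.007, 0.003]
wrist_force: [0.1, -0.3, 0.6]
opening: 6.1
finger_force: 0.0
```

```bash
python3 look.py w5; python3 -c "
from h import *
s=read_camera('scene');c=cv2.resize(s[225:315,260:380],(747,560),interpolation=cv2.INTER_CUBIC)
w=cv2.resize(cv2.imread('pics/w5.png')[100:400,100:460],(400,333))
cv2.imwrite('pics/c5.png',np.hstack([cv2.resize(c,(400,300)),w[:300]]));S=state();print(S['opening'],S['finger_force'],S['tool_pos'])"
```

```text
[-0.04  0.56  1.67  0.01  0.91  1.51] [577.1 101.1 187.7]
[[ -978.8    19.7]
 [11226.6   843.7]]
0.07642211092714847 0.0 [505.00791651 101.45301043   0.81904628]
```

View pics/c5.png

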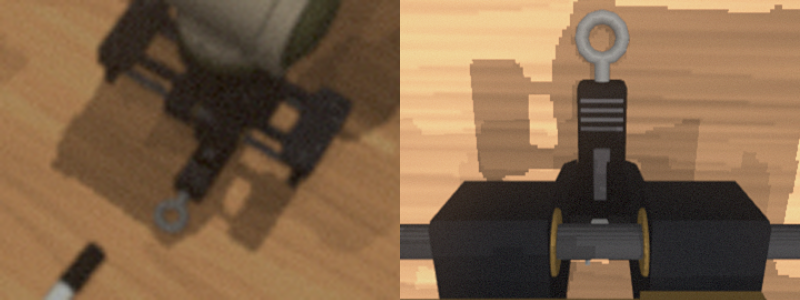

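```bash
python3 -m creep '[[60,0,-1,0,0,0,0],[60,0,0,0,0,0,0],[60,0,0,0,0,0,0],[60,0,0,0,0,0,0],[60,0,0,0,0,0,0]]' 20
python3 -m creep '[[60,0,0,3,0,0,0],[60,0,0,3,0,0,0],[60,0,0,0,0,0,0]]'
python3 -m creep '[[60,0,0,3,0,0,0],[60,0,0,3,0,0,0],[60,0,0,0,0,0,0]]'
```

```text
time: 11.3
tool_pos: [505.0, 102.4, 0.8]
ee_rot: [-0.004, 1.0, 0.007, 0.002]
wrist_force: [0.7, -0.5, -0.1]
opening: 38.3
finger_force: 0.0
time: 11.6
tool_pos: [504.7, 102.5, -5.7]
ee_rot: [-0.004, 1.0, 0.007, 0.002]
wrist_force: [-0.1, 0.1, 0.8]
opening: 59.5
finger_force: 0.0
time: 11.9
tool_pos: [504.8, 102.5, -11.6]
ee_rot: [-0.004, 1.0, 0.007, 0.002]
wrist_force: [0.1, 0.7, -0.5]
opening: 59.8
finger_force: 0.0
```

TCP reported 11.6 mm below the bench with no contact, so the real fingertips sit well behind the reported TCP (the wrist picture suggests about 40 mm). I'll continue down carefully by feel.

```bash
python3 -m creep '[[60,0,1,3,0,0,0],[60,0,1,3,0,0,0],[60,0,0,0,0,0,0]]'
python3 -m creep '[[60,0,0,3,0,0,0],[60,0,0,2,0,0,0],[60,0,0,0,0,0,0]]'
python3 -m creep '[[60,0,0,2,0,0,0],[60,0,0,2,0,0,0],[60,0,0,0,0,0,0]]'
```

```text
time: 12.2
tool_pos: [504.9, 100.5, -17.6]
ee_rot: [-0.004, 1.0, 0.007, 0.002]
wrist_force: [0.2, 0.0, -0.0]
opening: 59.8
finger_force: 0.0
time: 12.5
tool_pos: [505.0, 100.7, -22.5]
ee_rot: [-0.004, 1.0, 0.007, 0.002]
wrist_force: [0.7, 0.6, 0.7]
opening: 59.8
finger_force: 0.0
time: 12.8
tool_pos: [505.0, 100.7, -26.5]
ee_rot: [-0.004, 1.0, 0.007, 0.002]
wrist_force: [0.7, 0.5, 0.1]
opening: 60.0
finger_force: 0.0
```

```bash
python3 -m creep '[[60,0,0,2,0,0,0],[60,0,0,2,0,0,0],[60,0,0,0,0,0,0]]' | grep -E "pos|wrist"
python3 -m creep '[[60,0,0,2,0,0,0],[60,0,0,1,0,0,0],[60,0,0,0,0,0,0]]'| grep -E "pos|wrist"
python3 -m creep '[[60,0,0,1,0,0,0],[60,0,0,1,0,0,0],[60,0,0,0,0,0,0]]'| grep -E "pos|wrist"
```

```text
tool_pos: [505.0, 100.7, -30.5]
wrist_force: [-0.4, 0.2, -0.4]
tool_pos: [505.1, 100.7, -33.4]
wrist_force: [0.1, -0.3, 0.3]
tool_pos: [505.1, 100.7, -35.3]
wrist_force: [-0.2, -1.2, 0.5]
```

```bash
for i in 1; do :; done
python3 -m creep '[[60,0,0,1,0,0,0],[60,0,0,0.5,0,0,0],[60,0,0,0,0,0,0]]' | grep -E "pos|wrist"
python3 -m creep '[[60,0,0,1,0,0,0],[60,0,0,0.5,0,0,0],[60,0,0,0,0,0,0]]'| grep -E "pos|wrist"
python3 -m creep '[[60,0,0,1,0,0,0],[60,0,0,0,0,0,0]]'| grep -E "pos|wrist"
python3 -m creep '[[60,0,0,1,0,0,0],[60,0,0,0,0,0,0]]'| grep -E "pos|wrist"
```

```text
tool_pos: [505.2, 100.7, -36.8]
wrist_force: [0.5, -0.6, -0.0]
tool_pos: [505.3, 100.8, -37.9]
wrist_force: [-1.0, 0.8, 4.4]
tool_pos: [505.4, 100.7, -38.0]
wrist_force: [-4.2, 0.2, 15.7]
tool_pos: [505.4, 100.7, -38.1]
wrist_force: [-6.4, 0.5, 27.4]
```

```bash
python3 -m creep '[[60,0,0,-2,0,0,0],[60,0,0,-1.8,0,0,0],[0,0,0,0,0,0,0],[0,0,0,0,0,0,0],[0,0,0,0,0,0,0]]' 20| grep -vE "rot"
python3 -m creep '[[0,0,0,0,0,0,0],[0,0,0,0,0,0,0],[0,0,0,0,0,0,0],[0,0,0,0,0,0,0],[0,0,0,0,0,0,0]]' 35
python3 -m creep '[[0,0,0,0,0,0,0],[0,0,0,0,0,0,0]]' 35; python3 to.py 505,100,-36
```

```text
time: 15.2
tool_pos: [505.1, 100.7, -36.7]
wrist_force: [-0.2, -0.4, 0.5]
opening: 38.0
finger_force: 0.0
time: 15.7
tool_pos: [505.2, 100.8, -36.5]
ee_rot: [-0.004, 1.0, 0.007, 0.002]
wrist_force: [0.0, 0.3, -0.4]
opening: 25.2
finger_force: 35.0
time: 15.9
tool_pos: [505.2, 100.7, -36.4]
ee_rot: [-0.004, 1.0, 0.007, 0.002]
wrist_force: [0.6, 0.7, 0.0]
opening: 25.5
finger_force: 35.0
x [1.    0.014 0.005] z [ 0.005  0.008 -1.   ] yaw 0.0144 tool d [-0.2  0.7 -0.4] q [-0.04  0.62  1.7   0.01  0.82  1.51]
```

```bash
python3 -m creep '[[0,0,0,-20,0,0,0],[0,0,0,-40,0,0,0],[0,0,0,-45,0,0,0],[0,0,0,-45,0,0,0],[0,0,0,-45,0,0,0]]' 35
cat > go.py <<'E'
from h import *
import sys
O=np.array([561.5,-172.1,0]);E=np.array([64.1,0,-44.1]);PHI=.41
def goal(a,z,th,lat=0,phi=PHI):
    i=np.array([np.cos(phi),np.sin(phi),0]);u=np.array([0,0,1.]);
    x=i*np.cos(th)+u*np.sin(th);zz=i*np.sin(th)-u*np.cos(th);y=np.cross(zz,x)
    T=np.c_[x,y,zz]; return O+a*i+z*u+lat*y-T@E,T
if __name__=="__main__":
    S=state();T=rot(S["ee_rot"]);i=np.array([np.cos(PHI),np.sin(PHI),0])
    e=S["tool_pos"]+T@E-O;print("eye a,z,left",(e@i).round(1),e[2].round(1),(e@[-i[1],i[0],0]).round(1),"tilt",np.arcsin(T[2,0]).round(3),"yaw",np.arctan2(T[1,0],T[0,0]).round(3),"F a,left,z",(S["wrist_force"]@i).round(1),(S["wrist_force"]@[-i[1],i[0],0]).round(1),S["wrist_force"][2].round(1),"grip",S["opening"].round(1),"q",S["joints"].round(2),"t",S["time"])
    if len(sys.argv)>1:
        g,G=goal(*eval(sys.argv[1]));print("tool d",(T.T@(g-S["tool_pos"])).round(1),"rv",R.from_matrix(T.T@G).as_rotvec().round(3))
E
python3 go.py '-75,212,0'
```

```text
time: 16.4
tool_pos: [503.8, 99.2, 160.5]
ee_rot: [-0.004, 1.0, 0.007, 0.002]
wrist_force: [1.5, -0.3, -1.0]
opening: 26.1
finger_force: 35.0Traceback (most recent call last):
  File "go.py", line 10, in <module>
    e=S["tool_pos"]+T@E-O;print("eye a,z,left",(e@i).round(1),e[2].round(1),(e@[-i[1],i[0],0]).round(1),"tilt",np.arcsin(T[2,0]).round(3),"yaw",np.arctan2(T[1,0],T[0,0]).round(3),"F a,left,z",(S["wrist_force"]@i).round(1),(S["wrist_force"]@[-i[1],i[0],0]).round(1),S["wrist_force"][2].round(1),"grip",S["opening"].round(1),"q",S["joints"].round(2),"t",S["time"])
                                                                                                                                                                                                                                                                                                             ^^^^^^^^^^^^^^^^^^
AttributeError: 'float' object has no attribute 'round'
```

```bash
sed -i 's/S\["opening"\].round(1)/round(S["opening"],1)/' go.py
python3 -m creep '[[0,0,0,0,0,0,-0.13],[0,0,0,0,0,0,-0.13],[0,0,0,0,0,0,-0.136],[0,0,0,0,0.15,0,0],[0,0,0,0,0,0,0]]' 35 | tail -1
python3 go.py '-90,212,0'
```

```text
finger_force: 35.0
eye a,z,left 119.5 202.2 262.7 tilt 0.008 yaw 0.408 F a,left,z 0.8 0.4 -1.5 grip 25.9 q [-0.12  0.37  1.45  0.14  1.4   1.01] t 16.9
tool d [-209.1  265.2  -53.7] rv [-0.158 -0.008 -0.002]
```

```bash
python3 -m creep '[[0,-20,0,0,-0.158,0,0],[0,-45,10,0,0,0,0],[0,-45,10,0,0,0,0],[0,-45,15,0,0,0,0],[0,-40,20,0,0,0,0]]' | tail -1
python3 go.py '-90,212,0'
```

```text
finger_force: 35.0
eye a,z,left -77.6 201.2 217.2 tilt 0.007 yaw 0.412 F a,left,z 0.3 -1.2 0.3 grip 25.8 q [-0.44  0.06  1.87  0.01  1.21  0.72] t 17.4
tool d [-13.1 217.1 -11.9] rv [-0.003 -0.007  0.002]
```

```bash
python3 -m creep '[[0,-3,40,-3,0,0,0],[0,-3,44,-3,0,0,0],[0,-3,44,-3,0,0,0],[0,-3,44,-3,0,0,0],[0,-1,38,0,0,0,0]]' | tail -1
python3 go.py '-70,207,.3'
python3 -m creep '[[0,0,0,0,0,0.1,0],[0,0,0,0,0,0.1,0],[0,0,0,0,0,0.1,0],[0,0,0,0,0,0,0],[0,0,0,0,0,0,0]]' | tail -1
python3 go.py '-55,207,.3'
```

```text
finger_force: 35.0
eye a,z,left -89.1 212.3 4.1 tilt 0.006 yaw 0.409 F a,left,z -0.0 -0.0 -0.6 grip 25.6 q [-0.75  0.28  1.55  0.01  1.31  0.41] t 17.9
tool d [34.6  4.3 22.1] rv [-0.003  0.294 -0.001]
finger_force: 35.0
eye a,z,left -104.8 228.8 6.1 tilt 0.305 yaw 0.408 F a,left,z -0.1 0.3 -1.5 grip 25.7 q [-0.94  0.22  1.69  0.32  1.19  0.11] t 18.4
tool d [40.8  6.5 35.4] rv [-0.005 -0.005 -0.002]
```

```bash
python3 -m creep '[[0,12,2,10,0,0,0],[0,15,3,13,0,0,0],[0,12,1.5,11,0,0,0],[0,0,0,0,0,0,0],[0,0,0,0,0,0,0]]' | tail -1
python3 go.py '-38,207.5,.3'
```

```text
finger_force: 35.0
eye a,z,left -56.6 208.2 0.3 tilt 0.306 yaw 0.411 F a,left,z -0.3 -0.7 -1.3 grip 25.3 q [-0.83  0.29  1.65  0.32  1.13  0.2 ] t 18.9
tool d [17.3  0.5  5.9] rv [-0.006 -0.006  0.001]
```

```bash
python3 -m creep '[[0,6,0.3,2,0,0,0],[0,6,0.2,2,0,0,0],[0,4,0,1.4,0,0,0],[0,0,0,0,0,0,0]]' | tail -1
python3 go.py 
python3 -m creep '[[0,2,0,0.6,0,0,0],[0,2,0,0.6,0,0,0],[0,0,0,0,0,0,0]]' | tail -1
python3 go.py
python3 -m creep '[[0,2,0,0.6,0,0,0],[0,0,0,0,0,0,0],[0,0,0,0,0,0,0]]' | tail -1
python3 go.py '-33,207.5,.3'
```

```text
finger_force: 35.0
eye a,z,left -39.9 208.1 -0.7 tilt 0.308 yaw 0.409 F a,left,z -1.2 -0.3 -0.0 grip 25.7 q [-0.8   0.31  1.62  0.32  1.12  0.24] t 19.3
finger_force: 35.0
eye a,z,left -36.0 208.0 -0.8 tilt 0.308 yaw 0.409 F a,left,z -0.1 1.2 -1.6 grip 25.8 q [-0.79  0.31  1.62  0.32  1.12  0.24] t 19.6
finger_force: 35.0
eye a,z,left -34.3 207.8 -0.7 tilt 0.307 yaw 0.409 F a,left,z -4.2 0.2 -1.4 grip 25.9 q [-0.79  0.31  1.61  0.32  1.12  0.25] t 19.9
tool d [ 0.8 -0.4  0.3] rv [-0.006 -0.007 -0.001]
```

```bash
python3 -m creep '[[0,2,-0.3,0.6,0,0,0],[0,2,-0.2,0.6,0,0,0],[0,0,0,0,0,0,0]]' | tail -1
python3 go.py 
python3 -m creep '[[0,2,0,0.6,0,0,0],[0,2,0,0.6,0,0,0],[0,0,0,0,0,0,0]]' | tail -1
python3 go.py
python3 -m creep '[[0,2,0,0.6,0,0,0],[0,1,0,0.3,0,0,0],[0,0,0,0,0,0,0]]' | tail -1
python3 go.py '-19,207.5,.3'
```

```text
finger_force: 35.0
eye a,z,left -29.7 208.1 -0.4 tilt 0.307 yaw 0.409 F a,left,z -4.4 -1.7 -3.0 grip 25.8 q [-0.78  0.32  1.61  0.32  1.12  0.26] t 20.2
finger_force: 35.0
eye a,z,left -25.6 208.2 -0.4 tilt 0.308 yaw 0.409 F a,left,z -5.4 -2.2 -0.2 grip 25.6 q [-0.77  0.32  1.6   0.32  1.12  0.27] t 20.5
finger_force: 35.0
eye a,z,left -22.6 208.3 -0.3 tilt 0.307 yaw 0.409 F a,left,z -5.5 -1.5 -1.7 grip 25.6 q [-0.76  0.32  1.6   0.32  1.12  0.27] t 20.8
tool d [ 2.8 -0.   1.3] rv [-0.005 -0.007 -0.001]
```

```bash
python3 -m creep '[[0,2,0,0.6,0,0,0],[0,1.6,0,0.5,0,0,0],[0,0,0,0,0,0,0]]' | tail -1
python3 go.py '-19,203,.3'
python3 -m creep '[[0,-0.6,0,1.9,0,0,0],[0,-0.6,0,1.9,0,0,0],[0,0,0,0,0,0,0]]' | tail -1
python3 go.py '-19,200,.3'
```

```text
finger_force: 35.0
eye a,z,left -18.8 208.1 -0.1 tilt 0.307 yaw 0.409 F a,left,z -5.2 -0.8 -3.0 grip 25.8 q [-0.76  0.33  1.59  0.32  1.12  0.28] t 21.1
tool d [-2.   0.2  4.4] rv [-0.006 -0.007 -0.001]
finger_force: 35.0
eye a,z,left -18.9 204.0 -0.0 tilt 0.307 yaw 0.409 F a,left,z -5.0 -1.0 -3.5 grip 25.5 q [-0.76  0.33  1.6   0.32  1.11  0.28] t 21.4
tool d [-1.6  0.3  3.3] rv [-0.006 -0.007 -0.001]
```

```bash
python3 -m creep '[[0,-0.5,0,1.4,0,0,0],[0,-0.5,0,1.4,0,0,0],[0,0,0,0,0,0,0]]' | tail -1
python3 go.py
python3 -m creep '[[0,-0.5,0,1.4,0,0,0],[0,-0.5,0,1.4,0,0,0],[0,0,0,0,0,0,0]]' | tail -1
python3 go.py '-19,195,.3'
```

```text
finger_force: 35.0
eye a,z,left -18.9 201.2 -0.1 tilt 0.308 yaw 0.409 F a,left,z -4.1 -0.9 -2.2 grip 25.5 q [-0.76  0.34  1.6   0.32  1.1   0.28] t 21.7
finger_force: 35.0
eye a,z,left -19.0 198.0 -0.0 tilt 0.307 yaw 0.409 F a,left,z -2.7 -0.7 -3.5 grip 25.7 q [-0.76  0.34  1.61  0.32  1.1   0.27] t 22.0
tool d [-1.2  0.4  2.3] rv [-0.006 -0.007 -0.001]
```

```bash
python3 -m creep '[[0,-0.5,0,1.4,0,0,0],[0,-0.5,0,1.4,0,0,0],[0,0,0,0,0,0,0]]' | tail -1
python3 go.py
python3 -m creep '[[0,-0.5,0,1.4,0,0,0],[0,-0.5,0,1.4,0,0,0],[0,0,0,0,0,0,0]]' | tail -1
python3 go.py '-18.9,189,.3'
```

```text
finger_force: 35.0
eye a,z,left -18.7 195.5 -0.2 tilt 0.309 yaw 0.409 F a,left,z -0.4 -0.4 -0.3 grip 25.8 q [-0.76  0.34  1.61  0.32  1.09  0.27] t 22.3
finger_force: 35.0
eye a,z,left -19.0 192.5 -0.2 tilt 0.308 yaw 0.409 F a,left,z 0.7 0.0 -0.7 grip 25.5 q [-0.76  0.35  1.62  0.32  1.08  0.27] t 22.6
tool d [-1.3  0.2  2.8] rv [-0.005 -0.008 -0.001]
```

```bash
python3 -m creep '[[0,-0.6,0,1.4,0,0,0],[0,-0.6,0,1.4,0,0,0],[0,-0.5,0,1.9,0,0,0],[0,0,0,0,0,0,0]]' | tail -1
cat > arc.py <<'E'
from go import *
RR=20
def arc(t): return goal(-RR*np.cos(t),193-RR*np.sin(t),t)
for t in(.3,1.0):
    p,T=arc(t);q,_=arc(t+.05);print("per .05:",(T.T@(q-p)).round(2))
S=state();T=rot(S["ee_rot"])
for t in (.35,.4,.5,.6): 
    g,G=arc(t);print(t,"d",(T.T@(g-S["tool_pos"])).round(1),R.from_matrix(T.T@G).as_rotvec().round(3))
E
python3 go.py; python3 arc.py
```

```text
finger_force: 35.0
eye a,z,left -19.4 187.2 -0.1 tilt 0.308 yaw 0.408 F a,left,z -0.3 0.2 -0.7 grip 25.8 q [-0.76  0.35  1.62  0.33  1.07  0.26] t 23.0
per .05: [ 2.31 -0.    4.15]
per .05: [ 2.31 -0.    4.15]
0.35 d [2.2 0.3 3.8] [-0.006  0.042 -0.002]
0.4 d [4.7 0.3 7.9] [-0.006  0.092 -0.002]
0.5 d [10.2  0.4 15.6] [-0.006  0.192 -0.002]
0.6 d [16.5  0.4 22.7] [-0.006  0.292 -0.002]
```

```bash
python3 -m creep '[[0,2.3,0.1,4.1,0,0.05,0],[0,2.3,0.1,4.15,0,0.05,0],[0,0,0,0,0,0,0]]' 35| tail -1
python3 go.py
python3 -m creep '[[0,2.3,0,4.15,0,0.05,0],[0,2.3,0,4.15,0,0.05,0],[0,0,0,0,0,0,0]]' | tail -1
python3 go.py; python3 arc.py | tail -2
```

```text
finger_force: 35.0
eye a,z,left -19.2 184.9 -0.2 tilt 0.408 yaw 0.406 F a,left,z -0.5 0.9 -0.4 grip 25.8 q [-0.8   0.36  1.68  0.46  1.01  0.14] t 23.3
finger_force: 35.0
eye a,z,left -18.2 183.3 -0.3 tilt 0.507 yaw 0.406 F a,left,z -0.1 -0.6 0.3 grip 25.7 q [-0.84  0.37  1.73  0.6   0.97  0.  ] t 23.6
0.5 d [ 0.3  0.3 -0.2] [-0.006 -0.007 -0.004]
0.6 d [5.1 0.3 8. ] [-0.006  0.093 -0.004]
```

Tracking the arc well with no force. Continue.

```bash
python3 -m creep '[[0,2.3,0.1,4.15,0,0.05,0],[0,2.3,0.1,4.15,0,0.05,0],[0,2.3,0.1,4.15,0,0.05,0],[0,0,0,0,0,0,0]]' 35| tail -1
python3 go.py
python3 -m creep '[[0,2.3,0.1,4.15,0,0.05,0],[0,2.3,0.1,4.15,0,0.05,0],[0,2.3,0.1,4.15,0,0.05,0],[0,0,0,0,0,0,0]]' | tail -1
python3 go.py; sed -i 's/(.35,.4,.5,.6)/(.8,.9,1.0,1.1)/' arc.py; python3 arc.py | tail -4
```

```text
finger_force: 35.0
eye a,z,left -16.4 180.7 -0.5 tilt 0.656 yaw 0.405 F a,left,z 0.0 -0.3 -1.7 grip 25.8 q [-0.89  0.4   1.8   0.82  0.93 -0.23] t 24.0
finger_force: 35.0
eye a,z,left -14.2 178.5 -0.8 tilt 0.806 yaw 0.403 F a,left,z 1.3 -0.2 -0.4 grip 25.8 q [-0.93  0.45  1.86  1.05  0.95 -0.47] t 24.4
0.8 d [-0.  -0.2 -0.3] [-0.006 -0.006 -0.005]
0.9 d [ 4.8 -0.2  7.9] [-0.006  0.094 -0.005]
1.0 d [10.3 -0.2 15.6] [-0.006  0.194 -0.005]
1.1 d [16.6 -0.2 22.7] [-0.005  0.294 -0.005]
```

```bash
python3 -m creep '[[0,2.3,0,4.15,0,0.05,0],[0,2.3,0,4.15,0,0.05,0],[0,2.3,0,4.15,0,0.05,0],[0,0,0,0,0,0,0]]' 35| tail -1
python3 go.py
python3 -m creep '[[0,2.3,0,4.15,0,0.05,0],[0,2.3,0,4.15,0,0.05,0],[0,2.3,0,4.15,0,0.05,0],[0,0,0,0,0,0,0]]' | tail -1
python3 go.py; sed -i 's/(.8,.9,1.0,1.1)/(1.1,1.2,1.3,1.4)/' arc.py; python3 arc.py | tail -4; python3 to.py 0,0,0
```

```text
finger_force: 35.0
eye a,z,left -11.7 176.6 -0.7 tilt 0.956 yaw 0.401 F a,left,z 0.6 -1.0 -0.1 grip 25.7 q [-0.96  0.51  1.92  1.26  1.   -0.69] t 24.8
finger_force: 35.0
eye a,z,left -9.0 175.1 -0.7 tilt 1.106 yaw 0.397 F a,left,z 0.0 -0.1 -0.1 grip 25.8 q [-0.98  0.59  1.95  1.43  1.09 -0.89] t 25.2
1.1 d [-0.2 -0.1 -0.4] [-0.006 -0.006 -0.006]
1.2 d [ 4.6 -0.   7.8] [-0.005  0.094 -0.006]
1.3 d [10.2 -0.  15.5] [-0.005  0.194 -0.006]
1.4 d [16.5 -0.  22.6] [-0.005  0.294 -0.007]
x [0.414 0.173 0.894] z [ 0.818  0.361 -0.448] yaw 0.3971 tool d [-290.7 -382.  -354.3] q [-0.98  0.59  1.95  1.43  1.09 -0.89]
```

```bash
python3 -m creep '[[0,2.3,0,4.1,0,0.05,0],[0,2.3,0,4.15,0,0.05,0],[0,2.3,0,4.15,0,0.05,0],[0,0,0,0,0,0,0]]' 35| tail -1
python3 go.py
python3 -m creep '[[0,2.3,0,4.15,0,0.05,0],[0,2.3,0,4.15,0,0.05,0],[0,2.3,0,4.15,0,0.05,0],[0,0,0,0,0,0,0]]' | tail -1
python3 go.py; python3 arc.py | tail -1; python3 to.py 0,0,0
```

```text
finger_force: 35.0
eye a,z,left -6.2 174.0 -0.6 tilt 1.256 yaw 0.39 F a,left,z 0.6 0.6 -0.5 grip 25.6 q [-0.98  0.68  1.98  1.57  1.21 -1.05] t 25.6
finger_force: 35.0
eye a,z,left -3.2 173.3 -0.6 tilt 1.406 yaw 0.37 F a,left,z -0.8 0.7 -0.5 grip 25.3 q [-0.98  0.77  1.98  1.68  1.35 -1.18] t 26.0
1.4 d [-0.3  0.  -0.5] [-0.004 -0.006 -0.007]
x [0.153 0.059 0.986] z [ 0.903  0.397 -0.164] yaw 0.3699 tool d [-182.2 -382.4 -451.1] q [-0.98  0.77  1.98  1.68  1.35 -1.18]
```

```bash
python3 -m creep '[[0,-0.8,0,0.1,0,0,0],[0,-0.7,0,0.1,0,0,0],[0,0,0,0,0,0,0]]' 35| tail -1
python3 go.py
python3 -m creep '[[32,0,0,0,0,0,0],[36,0,0,0,0,0,0],[40,0,0,0,0,0,0],[50,0,0,0,0,0,0],[60,0,0,0,0,0,0]]' 
python3 -m creep '[[60,0,0,0,0,0,0],[60,0,0,-5,0,0,0],[60,0,0,-15,0,0,0],[60,0,0,-30,0,0,0],[60,0,0,-30,0,0,0]]'
```

```text
finger_force: 35.0
eye a,z,left -3.7 172.6 -0.7 tilt 1.407 yaw 0.381 F a,left,z 0.3 -0.0 -1.2 grip 25.5 q [-0.98  0.78  1.98  1.68  1.35 -1.18] t 26.3
time: 26.8
tool_pos: [588.6, -160.8, 101.7]
ee_rot: [-0.134, 0.747, 0.154, 0.633]
wrist_force: [0.5, -0.1, 0.5]
opening: 53.7
finger_force: 0.0
time: 27.3
tool_pos: [515.2, -192.2, 114.9]
ee_rot: [-0.134, 0.747, 0.154, 0.633]
wrist_force: [-0.4, 0.0, -0.2]
opening: 59.9
finger_force: 0.0
```

```bash
python3 -m creep '[[60,0,0,-40,0,0,0],[60,0,0,-40,0,0,0],[60,0,0,-20,0,0,0],[60,0,0,0,0,0,0],[60,0,0,0,0,0,0]]' | head -2
cat > chk.py <<'E'
from h import *
p=camera_params("wrist");im=read_camera("wrist");q=camera_params("scene");sc=read_camera("scene")
cv2.imwrite("pics/w9.png",im)
O=(561.5,-172.1)
for n,P,I in(("wrist",p,im),("scene",q,sc)):
    ex=proj(P,[(*O,171.5),(*O,150),(*O,100),(*O,48)]).round(0);print(n,"pred eye,top,mid,tail",ex.tolist())
    m=(I.max(2)<75).astype(np.uint8)
    for z in range(145,40,-15):
        c,r=proj(P,[(*O,z)])[0].round().astype(int)
        if 0<=r<420:
            w=25 if n=="wrist" else 10; seg=np.flatnonzero(m[r,max(c-w,0):c+w]); print(" z",z,"pred",(c,r),"dark",(seg.min()+c-w,seg.max()+c-w,len(seg)) if len(seg) else None, I[r,c].tolist())
print(state()["time"])
E
python3 chk.py
```

```text
time: 27.8
tool_pos: [425.9, -232.0, 131.0]
wrist pred eye,top,mid,tail [[278.0, 129.0], [278.0, 150.0], [278.0, 193.0], [278.0, 233.0]]
 z 145 pred (np.int64(278), np.int64(154)) dark (np.int64(267), np.int64(290), 24) [40, 44, 52]
 z 130 pred (np.int64(278), np.int64(168)) dark (np.int64(267), np.int64(289), 23) [56, 58, 68]
 z 115 pred (np.int64(278), np.int64(181)) dark (np.int64(267), np.int64(288), 17) [62, 68, 74]
 z 100 pred (np.int64(278), np.int64(193)) dark (np.int64(267), np.int64(287), 13) [68, 69, 82]
 z 85 pred (np.int64(278), np.int64(205)) dark (np.int64(267), np.int64(287), 21) [55, 59, 74]
 z 70 pred (np.int64(278), np.int64(217)) dark (np.int64(267), np.int64(286), 2) [101, 108, 113]
 z 55 pred (np.int64(278), np.int64(228)) dark (np.int64(267), np.int64(285), 2) [104, 108, 113]
scene pred eye,top,mid,tail [[226.0, 207.0], [227.0, 211.0], [228.0, 221.0], [230.0, 231.0]]
 z 145 pred (np.int64(227), np.int64(212)) dark (np.int64(223), np.int64(231), 9) [34, 46, 56]
 z 130 pred (np.int64(227), np.int64(215)) dark (np.int64(223), np.int64(232), 10) [26, 38, 48]
 z 115 pred (np.int64(228), np.int64(218)) dark (np.int64(224), np.int64(232), 9) [30, 39, 53]
 z 100 pred (np.int64(228), np.int64(221)) dark (np.int64(225), np.int64(233), 9) [25, 36, 48]
 z 85 pred (np.int64(229), np.int64(224)) dark (np.int64(225), np.int64(234), 10) [27, 34, 49]
 z 70 pred (np.int64(229), np.int64(227)) dark (np.int64(226), np.int64(234), 9) [23, 37, 51]
 z 55 pred (np.int64(230), np.int64(230)) dark (np.int64(227), np.int64(235), 9) [13, 35, 47]
27.9
```

```bash
cp pics/w9.png pics/w8.png
for i in 1 2 3 4; do python3 -m creep '[[60,0,0,0,0,0,0],[60,0,0,0,0,0,0],[60,0,0,0,0,0,0],[60,0,0,0,0,0,0],[60,0,0,0,0,0,0]]' >/dev/null; done
python3 - <<'E'
from h import *
im=[]
for k in range(6): im.append(read_camera("wrist").astype(float))
b=cv2.imread("pics/w8.png").astype(float)
r=np.s_[90:250,250:310]
print("frame diffs",[np.abs(a[r]-im[0][r]).mean().round(2) for a in im[1:]],"vs 2s ago",np.abs(b[r]-im[0][r]).mean().round(2),"bg",np.abs(b[90:250,60:120]-im[0][90:250,60:120]).mean().round(2),state()["time"])
E
```

```text
frame diffs [np.float64(3.66), np.float64(4.44), np.float64(4.56), np.float64(4.35), np.float64(3.96)] vs 2s ago 5.86 bg 3.12 30.2
```

```bash
for i in $(seq 16); do python3 -m creep '[[60,0,0,0,0,0,0],[60,0,0,0,0,0,0],[60,0,0,0,0,0,0],[60,0,0,0,0,0,0],[60,0,0,0,0,0,0]]' >/dev/null; done
python3 - <<'E'
from h import *
im=[cv2.GaussianBlur(read_camera("wrist"),(0,0),1.5).astype(float) for k in range(9)]
r=np.s_[90:250,250:310];g=np.s_[90:250,60:120]
print("obj",[np.abs(a[r]-im[0][r]).mean().round(2) for a in im[1:]],"bg",[np.abs(a[g]-im[0][g]).mean().round(2) for a in im[1:]],state()["time"])
p=camera_params("wrist")
for y in range(222,244,2): print(y,im[-1][y,270:284].mean().round(0),end="; ")
E
python3 chk.py | tail -9
```

```text
obj [np.float64(0.38), np.float64(0.37), np.float64(0.38), np.float64(0.39), np.float64(0.37), np.float64(0.37), np.float64(0.38), np.float64(0.37)] bg [np.float64(0.4), np.float64(0.39), np.float64(0.39), np.float64(0.39), np.float64(0.4), np.float64(0.4), np.float64(0.4), np.float64(0.38)] 38.65
222 111.0; 224 112.0; 226 110.0; 228 109.0; 230 109.0; 232 102.0; 234 102.0; 236 136.0; 238 153.0; 240 156.0; 242 163.0; scene pred eye,top,mid,tail [[226.0, 207.0], [227.0, 211.0], [228.0, 221.0], [230.0, 231.0]]
 z 145 pred (np.int64(227), np.int64(212)) dark (np.int64(223), np.int64(231), 9) [37, 41, 57]
 z 130 pred (np.int64(227), np.int64(215)) dark (np.int64(224), np.int64(232), 9) [16, 35, 47]
 z 115 pred (np.int64(228), np.int64(218)) dark (np.int64(224), np.int64(233), 10) [21, 35, 46]
 z 100 pred (np.int64(228), np.int64(221)) dark (np.int64(225), np.int64(234), 10) [29, 41, 54]
 z 85 pred (np.int64(229), np.int64(224)) dark (np.int64(226), np.int64(234), 9) [27, 36, 50]
 z 70 pred (np.int64(229), np.int64(227)) dark (np.int64(227), np.int64(235), 9) [27, 30, 46]
 z 55 pred (np.int64(230), np.int64(230)) dark (np.int64(228), np.int64(235), 8) [28, 43, 58]
38.75
```

At rest, in place and straight: handing in.

```bash
python3 -c "
from rig import *
print(finish_job())"
```

```text
the job is handed in; nothing more can be done
None
```

I put the cutter's eye in through the gate, let go, and handed the job in at about 39 s. In the camera measurements the cutter hangs straight down from the bow at rest. I judged the gate shut from the force dropping to nothing as the eye passed its end, because I had no picture views left to look at it. The fingertips turned out to be about 38 mm short of the stated tool point, so I found the bench by touch (about 27 N at the wrist). The force felt at the hook while pushing the gate and lowering the eye stayed around 6 N in the readings between steps.

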